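# Lay the mould insert cavity-up into the spring pocket

## Robot

A 6-joint arm with a two-finger parallel gripper is mounted at the origin on the work surface. World frame = base frame: x ahead of the robot, y to its left, z up, the work surface at z = 0. Lengths are in m, angles in rad, forces in N, time in s.
With the tool pointing down it reaches from about 0.3 to 0.875 m from the base axis. Payload 4.2 kg.
Tool frame: the origin (TCP) lies on the centre line of the jaws, within the pads' length; the fingertips stand 25 mm ahead of it and the grasp point (between the pads) lies 6 mm ahead of it; z points along the fingers, y is the line along which they close (so a half turn about z gives the same grasp; the last joint's range is limited). The gripper opens to 85 mm and grips with 20 to 120 N. Pads are 22 mm wide; open, the fingers measure 114 mm over their backs; the gripper's body (76 mm by 85 mm) begins 54 mm behind the grasp point. The pads swing forward as they close: fully open they stand 13 mm farther back than shut.
Start: joints at [-1.217, 0.32, 1.565, -0, 1.257, -0.02], TCP at [0.21, -0.535, 0.256] pointing down, gripper open.
Joint ranges: [-3.11, 3.11], [-0.84, 2.01], [0.21, 2.61], [-1.34, 4.49], [0.05, 2.63], [-2.56, 2.56]. Speed limits (rad/s): [2.57, 2.57, 3.14, 3.14, 3.14, 3.14].

## Interface

Orientations are given as [roll, pitch, yaw] about the fixed x, y, z axes, in that order (R = Rz(yaw) Ry(pitch) Rx(roll)).
In Python, from bench import robot gives the robot as it stands. The module is installed in compiled form; this text tells all that it offers.
- The arm moves only by the shell command python3 -m creep 'ROWS' [FORCE]. ROWS is JSON, a list of rows, each a list of 3 entries, a list of its own where there are three numbers: the shift along the tool's x, y, z normalised to -1 to 1, where 1 is 0.5 m, then the turn about the tool's z normalised to -1 to 1, where 1 is 2 rad, then the gripper's target within -1 to 1 (fully open at 1, half-way at 0, shut at -1). A call has 1 to 12 rows; each row is the pose to reach, as a shift and turn from the pose commanded when the call began, along the tool's axes at that moment; what a row does not reach only later rows make up. A row lasts 1/8 s, in which the tool goes at most 62.5 mm and 10.7 degrees, less where a joint would pass 70% of its speed; a pose out of reach is approached as far as the arm can. A call with a number of a shift or a turn outside -1 to 1 is refused whole. A call with a gripper value outside its range is refused whole. The fingers move at their own pace and stop on an object; FORCE is the grip in N (left out, the last holds). Time passes only in rows, so rows that repeat a pose let the fingers close. It gives the time, the measured TCP pose, the force, the opening and the grip force at its end, in the units of the state.
- robot.get_obs(): the state, without advancing time (a new reading comes with each control period).
- robot.snapshot(name): name is "side" or "top"; returns a dict with "image" (384x512x3 uint8, blue, green, red), "fx", "fy", "cx", "cy" (pixels), "distortion" ([k1, k2, p1, p2, k3] as OpenCV has them; the pictures are not rectified), "extrinsics" (4x4, takes a point from camera to world coordinates). Camera axes: x right, y up, looking along -z (the intrinsics and any distortion apply to the point x, -y, -z); pixel columns grow to the right and rows downward; lengths in m; the calibration is good to about 2 mm. A picture is of the moment at which its call begins. There is no depth.
- robot.close_job(): hands the job in; it is judged then, once.
The state is a dict: "time_s": time; "joint_positions": joint angles; "joint_velocities": joint speeds; "joint_efforts": joint torques, N m; "position": TCP position; "orientation": TCP orientation; "contact_force": force on the tool from outside, world axes, zero at the start; "moment": the same for the moment, N m; "finger_gap": finger opening in m; "finger_force": force on a finger pad.
Only numpy, scipy, OpenCV 4.12 (cv2) and the standard library are available. Lean on these libraries where they do the work, as an engineer would, in place of code of your own. Each camera call takes 0.05 s, during which the arm holds its last target. There are 200 camera calls.

## Task

The aluminium mould insert stands on its long side on the loading plate; tip it onto its plain back so that its cavity faces up, slide it along the fence into the plate's pocket, and press it down past the spring roller until it sits fully home and level. It stays on the plate all the while: tip, push and press it gently, never lift it up, and leave the other things on the bench where they are.

Things in the scene. Friction and masses are not known exactly. Their poses are not given: they have to be found in the camera images.
- plate: fixed flat dark steel loading plate, deck 30 mm above the bench; in its own axes x -135 to +135 mm, y -165 to +85 mm about its origin, which lies on the bench (the plate's underside); z up. Its +x points roughly away from the robot; the pocket is in its far half.
- fence (a point): point on the guiding face of the straight bright steel fence, at deck level, plate x 0. The fence runs along all of the plate's x, 12 mm high above the deck; its guiding face is at plate y = +57 mm and looks to plate -y. Axes as the plate's.
- pocket (a point): centre of the pocket's floor, 20 mm above the bench; axes as the plate's. The pocket is an open rectangle 72 mm (x) x 116.5 mm (y), 10 mm deep below the deck, with upright walls: plate x +34 to +106 mm, y -58.5 to +58 mm, its +y wall 1 mm behind the fence's face.
- roller (a point): centre of the spring-loaded brass roller (radius 8 mm, 30 mm long along x) in the middle of the pocket's -y wall: sticks 9 mm into the pocket, top 1 mm below the deck, gives way to -y (8 N at first, +1.5 N per mm). An insert slid over the pocket hangs on it, its -y end about 8 mm high (tilt about 0.07 rad), until some 8 to 15 N presses that end down.
- insert: loose aluminium block 36 mm (own x) x 110 mm (own y) x 66 mm (own z), about 0.7 kg; plain back at own +x with two small dark holes. Starts standing, own z up, on the deck between robot and pocket, cavity side to the robot, 8 to 25 mm from the fence, to 0.12 rad askew. Origin: centre of the side it stands on. Tipped right, own -x is up, own +z points to plate +x and it is 36 mm high.
- insert_center (a point): middle of the insert's block (18 mm from both big faces, 33 mm from its origin along own z); axes as the insert's. The insert slides on the plate with a friction coefficient of about 0.4.
- insert_face (a point): centre of the cavity face (own -x side) in the plane of its rim; axes as the insert's. The cavity is 70 mm along y x 34 mm along z, sunk 12 mm, so the rim to push or press on is 20 mm wide at the two ends and 16 mm wide along the two long sides.
- stone: bystander: reddish-brown polishing stone stick, 110 x 14 x 14 mm, lying on the deck along the plate's -y edge; origin under its centre, x along it
- file: bystander: flat file with wooden handle, 220 mm long, on the bench; origin at the joint of handle and blade, x along the blade
- round_core: bystander: stepped round aluminium core, 80 mm across and 32 mm high, on the bench; origin under its centre
- parallel: bystander: steel parallel bar 150 x 12 x 30 mm, on the bench; origin under its centre, x along it
- paste: bystander: closed jar, 64 mm across and 70 mm high, on the bench; origin under its centre
- mallet: bystander: white-headed mallet lying on the bench, 190 mm long; origin below the head's centre, handle along own -x
- plug: bystander: upright steel cylinder, 36 mm across and 50 mm high, on the bench; origin under its centre
Things that resemble listed ones, but are neither listed nor needed, are in the scene too. Leave any orange or pink look-alike of the insert alone.

How it is judged:
By the outcome, as a careful person would: the job done as asked, in the order asked, and still so for the second after the job is handed in, with the robot touching nothing.
It also fails if it takes over 61 s, if anything falls off the work surface, if the arm or the gripper's body presses on something with over 40 N, if the wrist force passes 120 N, or if a joint passes its speed limit or range.

## Working session

There is one attempt and no reset: what is moved stays moved. The work goes in short steps, Python scripts to look and compute and a shell command to move; the robot and the scene stay as the last step left them, time stands still between calls to the robot, and variables do not carry over. Pictures are saved under pics/ and viewed, at most 10 in all, crops included, and the job is handed in when it is done.

```bash
mkdir -p pics; cat > h.py <<'E'
import numpy as np, cv2
from bench import robot
def snap(n,name=None):
    s=robot.snapshot(n)
    if name: cv2.imwrite('pics/'+name,s['image'])
    return s
def ray(s,u,v):
    K=np.array([[s['fx'],0,s['cx']],[0,s['fy'],s['cy']],[0,0,1]])
    p=cv2.undistortPoints(np.array([[[u,v]]],float),K,np.array(s['distortion'],float))[0,0]
    E=np.array(s['extrinsics']); d=E[:3,:3]@np.array([p[0],-p[1],-1]); return E[:3,3],d
def atz(s,u,v,z):
    o,d=ray(s,u,v); return o+d*(z-o[2])/d[2]
def proj(s,P):
    E=np.array(s['extrinsics']); q=(np.atleast_2d(P)-E[:3,3])@E[:3,:3]; q=q*[1,-1,-1]
    K=np.array([[s['fx'],0,s['cx']],[0,s['fy'],s['cy']],[0,0,1]])
    return cv2.projectPoints(q,np.zeros(3),np.zeros(3),K,np.array(s['distortion'],float))[0][:,0]
E
python3 - <<'E'
from h import *
a=snap('top','t0.png');b=snap('side','s0.png')
for s in(a,b):print(s['fx'],s['cx'],s['cy'],np.round(s['extrinsics'],3).tolist(),s['distortion'])
o=robot.get_obs();print(o)
E
```

```text
462.16367853657255 256.5324745159387 191.8615087347717 [[0.023, 0.981, -0.193, 0.137], [-1.0, 0.022, -0.007, -0.023], [-0.003, 0.193, 0.981, 1.727], [0.0, 0.0, 0.0, 1.0]] [-0.07710964  0.          0.          0.          0.        ]
410.5771074549654 255.03916062376277 184.96850687946105 [[0.963, -0.209, 0.171, 0.665], [0.27, 0.733, -0.624, -0.749], [0.005, 0.647, 0.762, 0.961], [0.0, 0.0, 0.0, 1.0]] [0.01300638 0.         0.         0.         0.        ]
{'time_s': 0.1, 'joint_positions': array([-1.21699068e+00,  3.20257817e-01,  1.56553859e+00, -1.11204760e-05,
        1.25738892e+00, -1.99751449e-02]), 'joint_velocities': array([ 0.00092764, -0.00091042, -0.00255645, -0.0010269 , -0.00077567,
       -0.00031884]), 'joint_efforts': array([-8.13653114e-04, -4.16411054e+01, -2.34703964e+01, -1.71176396e-05,
        4.89471757e-03,  2.15369141e-05]), 'position': array([ 0.20983641, -0.53494478,  0.25555631]), 'orientation': array([-3.14000009e+00, -2.12404421e-05,  3.73784214e-01]), 'contact_force': array([ 0.06588426, -0.39024546, -0.46647932]), 'moment': array([ 0.08223264, -0.03001403, -0.01251535]), 'finger_force': 0.0, 'finger_gap': 0.08558574348748138}
```

View pics/t0.png

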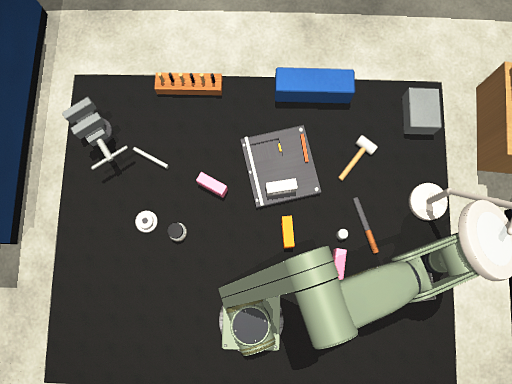

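View pics/s0.png

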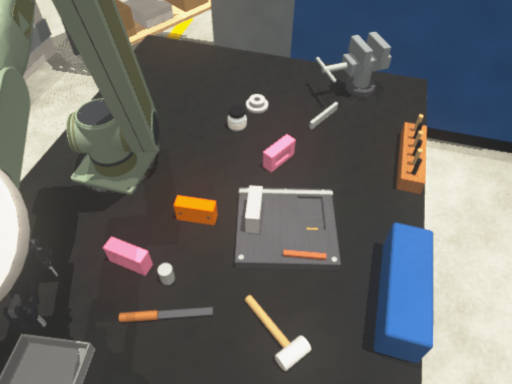

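The top view shows the plate around (280,165) and the insert at (282,187). In the side view the plate is around (288,225) and the insert at (254,210). I'll enlarge both.

```bash
python3 - <<'E'
from h import *
a=cv2.imread('pics/t0.png')[118:214,232:330];b=cv2.imread('pics/s0.png')[178:272,228:348]
f=lambda x,k:cv2.resize(x,None,fx=k,fy=k,interpolation=cv2.INTER_CUBIC)
cv2.imwrite('pics/tc.png',f(a,6));cv2.imwrite('pics/sc.png',f(b,6))
E
```

```text
(no output)
```

View pics/tc.png

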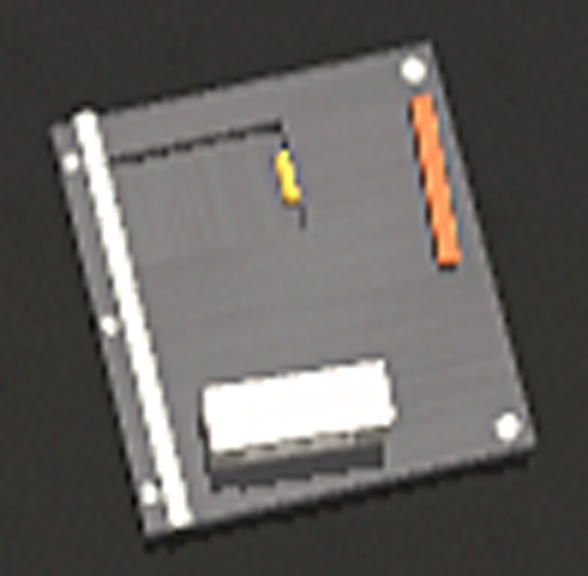

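View pics/sc.png

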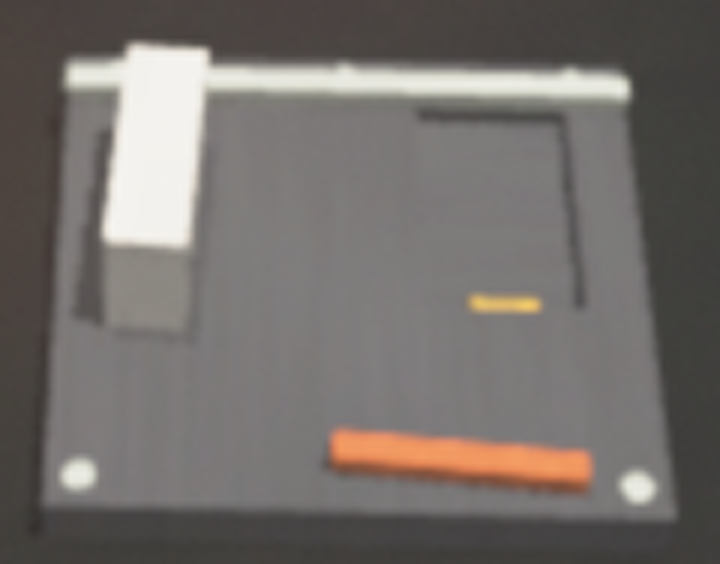

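Top crop: the deck corners are at (150,533), (535,445), (432,42) and (55,128), and the insert's top face at (205,387), (383,362), (393,412) and (212,455). Side crop: the insert's top is at (128,43), (210,47), (190,247) and (102,240), and the deck's front corners at (43,507) and (675,517). Next I'll fit the poses.

```bash
cat > fit.py <<'E'
from h import *
from scipy.optimize import least_squares
def fit(obs,x0):
    # obs: list of (snap, [(u,v)], [local xyz])
    def w(p,L): 
        c,s=np.cos(p[2]),np.sin(p[2]);L=np.array(L);return np.c_[p[0]+c*L[:,0]-s*L[:,1],p[1]+s*L[:,0]+c*L[:,1],L[:,2]]
    r=least_squares(lambda p:np.concatenate([(proj(s,w(p,L))-uv).ravel() for s,uv,L in obs]),x0)
    return r.x,np.round(r.fun,1)
E
python3 - <<'E'
from fit import *
t=robot.snapshot('top');s=robot.snapshot('side')
T=lambda *l:[(u/6+232-.42,v/6+118-.42) for u,v in l];S=lambda *l:[(u/6+228-.42,v/6+178-.42) for u,v in l]
z=.03
pt=(t,T((150,533),(535,445),(432,42),(55,128)),[(-.135,.085,z),(-.135,-.165,z),(.135,-.165,z),(.135,.085,z)])
ps=(s,S((43,507),(675,517)),[(-.135,-.165,z),(.135,-.165,z)])
for o in([pt],[pt,ps]):print(fit(o,[.6,-.1,-.1]))
h=.096
L=[(.018,.055,h),(.018,-.055,h),(-.018,-.055,h),(-.018,.055,h)]
it=(t,T((205,387),(383,362),(393,412),(212,455)),L)
i2=(s,S((210,47),(190,247),(102,240),(128,43)),L)
for o in([it],[i2],[it,i2]):print(fit(o,[.6,-.1,-.1]))
E
```

```text
(array([ 0.5661981 , -0.05949938,  0.24943513]), array([-0.3,  0.1,  0.6, -0.1,  0.1,  0.2, -0.3, -0.2]))
(array([ 0.5655503 , -0.0581826 ,  0.25241864]), array([-0.6,  0.3,  0.3, -0.1, -0.4,  0.2, -0.8,  0. , -0.1,  0.2,  0.2,
        0.9]))
(array([ 0.48451791, -0.09946009,  0.20718978]), array([-0.4,  0.8, -0.2, -0.5,  0.2,  0.7,  0.4, -0.9]))
(array([ 0.48319183, -0.09652097,  0.18459282]), array([-0.4,  0.6, -0.4, -0.4,  0.5, -0.3,  0.3,  0.3]))
(array([ 0.48372228, -0.09790292,  0.19231854]), array([-0.8,  0.7, -0.5, -0.1, -0.3,  1.2, -0.2, -0.9, -0.5,  0.9, -0.1,
        0. ,  0.7,  0.2,  0.2,  0.7]))
```

```bash
python3 -m creep '[[[0.829,-0.614,0.1],-0.7,1],[[0.829,-0.614,0.1],-0.7,1],[[0.829,-0.614,0.1],-0.7,1],[[0.829,-0.614,0.1],-0.7,0.06],[[0.829,-0.614,0.1],-0.7,0.06],[[0.829,-0.614,0.1],-0.7,0.06],[[0.829,-0.614,0.1],-0.7,0.06],[[0.829,-0.614,0.1],-0.7,0.06],[[0.829,-0.614,0.1],-0.7,0.06],[[0.829,-0.614,0.18],-0.7,0.06],[[0.829,-0.614,0.18],-0.7,0.06],[[0.829,-0.614,0.18],-0.7,0.06]]' 20
cat > look.py <<'E'
from h import *; import sys
n=sys.argv[1];s=snap('side');t=snap('top')
p=robot.get_obs()['position'];c=proj(s,p)[0].astype(int);d=proj(t,p)[0].astype(int)
f=lambda i,c,w,h,k:cv2.resize(i[max(c[1]-h,0):c[1]+h,max(c[0]-w,0):c[0]+w],None,fx=k,fy=k,interpolation=cv2.INTER_CUBIC)
A=f(s['image'],c,50,50,8);cv2.imwrite(f'pics/{n}s.png',A[:600]);print('side origin',c-50,'k8')
E
python3 look.py a
```

```text
time_s: 1.7
position: [0.484, -0.0989, 0.1672]
orientation: [3.141, 0.001, 1.773]
contact_force: [0.2, 0.1, 0.5]
finger_gap: 0.0453
finger_force: 0.0
side origin [204 134] k8
```

View pics/as.png

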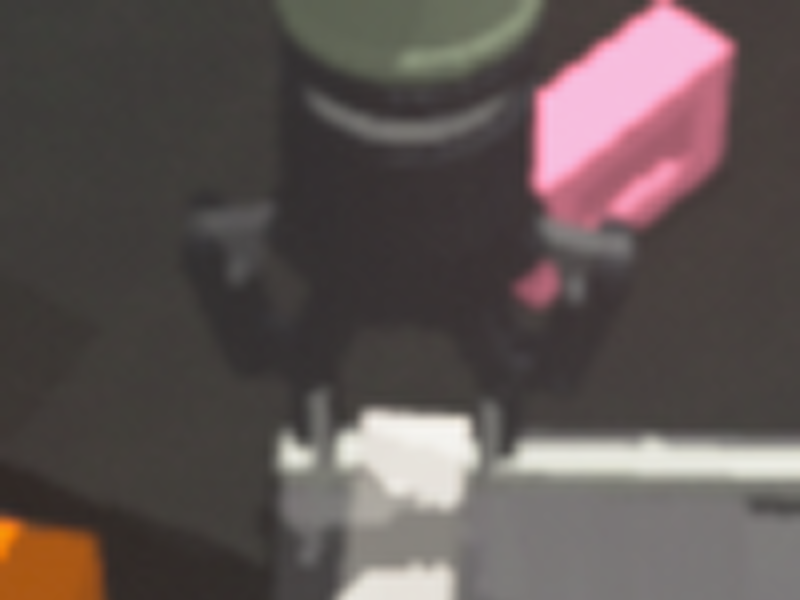

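The gripper straddles the insert's x. The right fingertip ends near crop (495,455) and the insert is visible between the fingers. I'll check the tip's reach.

```bash
python3 - <<'E'
from h import *
s=snap('side');p=robot.get_obs()['position'];y=np.array([np.cos(.2),np.sin(.2),0])
for a in(12,19,25):
  print(a,[((proj(s,p+sg*.028*y-[0,0,a/1e3])[0]-[204,134])*8).round() for sg in(-1,1)])
v=np.array([.4837,-.098,0]);
x=np.array([np.cos(.195),np.sin(.195),0]);q=np.array([-x[1],x[0],0])
print([((proj(s,v+i*.018*x+j*.055*q+[0,0,.096])[0]-[204,134])*8).round() for i in(-1,1) for j in(-1,1)],robot.get_obs()['position'])
E
```

```text
12 [array([314., 423.]), array([489., 433.])]
19 [array([314., 437.]), array([488., 447.])]
25 [array([315., 449.]), array([488., 459.])]
[array([330., 671.]), array([360., 412.]), array([441., 678.]), array([464., 419.])] [ 0.48434758 -0.09886463  0.16765042]
```

```bash
python3 -m creep '[[[0,0,0],0,0.4],[[0,0,0],0,0.4],[[0,0,0.06],0,0.4],[[0,0,0.11],0,0.4],[[0,0,0.11],0,0.4],[[0,0,0.11],0,0.2],[[0,0,0.11],0,0.06],[[0,0,0.11],0,0.06],[[0,0,0.11],0,0.06],[[0,0,0.11],0,0.06]]' 20
```

```text
time_s: 3.1
position: [0.4838, -0.0982, 0.1115]
orientation: [3.141, 0.0, 1.774]
contact_force: [-0.2, -0.0, -0.7]
finger_gap: 0.0449
finger_force: 0.0
```

```bash
python3 -m creep '[[[0,0.006,0],0,0.06],[[0,0.01,0],0,0.06],[[0,0.014,-0.002],0,0.06],[[0,0.018,-0.005],0,0.06],[[0,0.022,-0.007],0,0.06],[[0,0.026,-0.009],0,0.06],[[0,0.03,-0.011],0,0.06],[[0,0.034,-0.012],0,0.06],[[0,0.034,-0.012],0,0.06]]'
cat > look2.py <<'E'
from h import *; import sys
n=sys.argv[1];s=snap('side');t=snap('top')
f=lambda i,k:cv2.resize(i,None,fx=k,fy=k,interpolation=cv2.INTER_CUBIC)
a=f(s['image'][178:272,228:348],4);b=f(t['image'][118:214,232:300+12],4)
b=cv2.copyMakeBorder(b,0,max(0,a.shape[0]-b.shape[0]),0,0,0)[:a.shape[0]]
cv2.imwrite(f'pics/{n}.png',np.hstack([a,b]))
E
python3 look2.py b
```

```text
time_s: 4.22
position: [0.5007, -0.0948, 0.1175]
orientation: [3.141, 0.0, 1.774]
contact_force: [-1.3, 0.1, 1.4]
finger_gap: 0.0451
finger_force: 0.6
```

View pics/b.png

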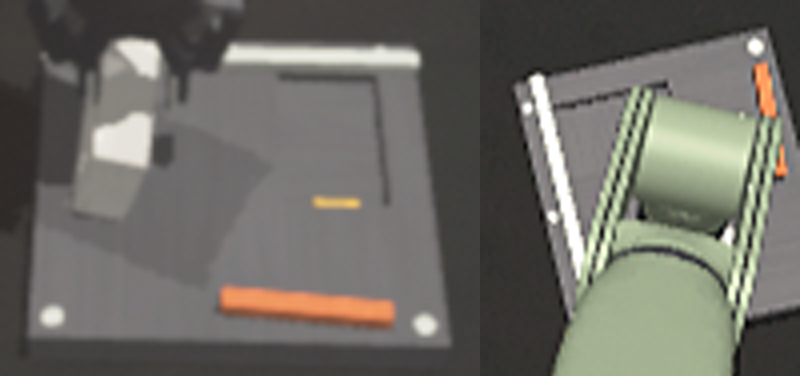

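The side crop shows the insert tilted about 12° towards the pocket with its pivot edge unmoved, its lower end corner at about (100,213). I'll carry on, caging it with the front finger.

```bash
python3 -m creep '[[[0,0.004,0],0,0.02],[[0,0.008,0.003],0,0],[[0,0.012,0.006],0,0],[[0,0.016,0.01],0,0],[[0,0.02,0.014],0,0],[[0,0.024,0.018],0,0],[[0,0.028,0.022],0,0],[[0,0.032,0.024],0,0],[[0,0.036,0.026],0,0],[[0,0.036,0.026],0,0]]'

```

```text
time_s: 5.58
position: [0.5183, -0.0911, 0.1043]
orientation: [3.141, 0.0, 1.774]
contact_force: [1.4, 0.7, 0.4]
finger_gap: 0.0428
finger_force: 0.5
```

```bash
python3 -m creep '[[[0,-0.002,0.006],0,0.05],[[0,-0.006,0.01],0,0.14],[[0,-0.01,0.015],0,0.23],[[0,-0.014,0.02],0,0.33],[[0,-0.018,0.026],0,0.42],[[0,-0.02,0.032],0,0.47],[[0,-0.02,0.036],0,0.47],[[0,-0.02,0.036],0,0.47]]'; python3 look2.py c
```

```text
time_s: 6.58
position: [0.508, -0.0931, 0.0861]
orientation: [-3.141, -0.0, 1.774]
contact_force: [-0.1, 0.1, -0.1]
finger_gap: 0.0628
finger_force: 0.0
```

View pics/c.png

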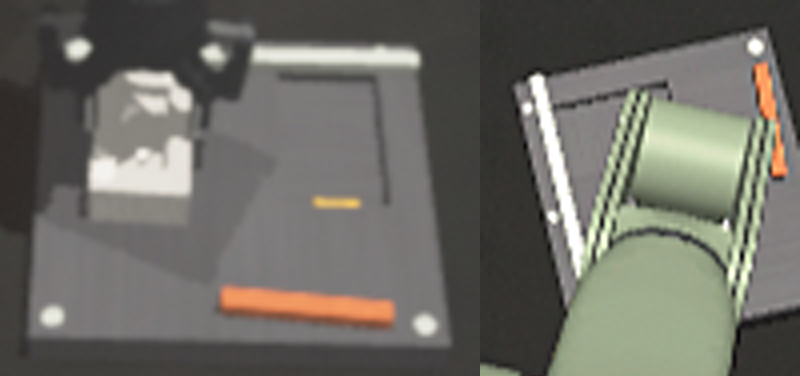

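The side crop shows the insert already lying on its back with the cavity up. The edges of its end face are at (88,195)-(190,190) on top and (90,222)-(188,222) at the bottom. I'll measure its pose from these.

```bash
cat > rel.py <<'E'
import numpy as np
P=np.array([.5656,-.0585]);a=.251
R=np.array([[np.cos(a),-np.sin(a)],[np.sin(a),np.cos(a)]])
w2p=lambda q:R.T@(np.array(q)[:2]-P); p2w=lambda q:P+R@np.array(q)
def cmd(o,pl,z,yaw=None):
    "rows numbers to take TCP to plate xy, world z"
    y=o['orientation'][2];d=p2w(pl)-o['position'][:2];c,s=np.cos(y),np.sin(y)
    r=[(c*d[0]+s*d[1])/.5,(s*d[0]-c*d[1])/.5,(o['position'][2]-z)/.5]
    return np.round(r,4),None if yaw is None else round((y-yaw)/2,4)
E
python3 - <<'E'
from fit import *; from rel import *
s=snap('side')
S=lambda *l:[(u/4+228-.4,v/4+178-.4) for u,v in l]
r=fit([(s,S((88,195),(190,190),(90,222),(188,222)),[(-.033,-.055,.066),(.033,-.055,.066),(-.033,-.055,.03),(.033,-.055,.03)])],[.52,-.09,.2]);print(r,w2p(r[0]))
o=robot.get_obs();print(w2p(o['position']))
x=w2p(r[0])[0]
print(cmd(o,(x,-.11),.15,1.822),cmd(o,(x,-.11),.066))
E
```

```text
(array([ 0.50437113, -0.09408209,  0.30708088]), array([ 0.4, -0.4, -0.1,  0.2, -0.1,  0.4, -0.2, -0.2])) [-0.06814785 -0.01925953]
[-0.06409719 -0.01932542]
(array([-0.1815,  0.0006, -0.1273]), np.float64(-0.0241)) (array([-0.1815,  0.0006,  0.0407]), None)
```

```bash
python3 -m creep '[[[0,0,-0.06],0,0.3],[[0,0,-0.12],0,-0.29],[[-0.08,0,-0.12],-0.024,-0.29],[[-0.18,0,-0.12],-0.024,-0.29],[[-0.185,0,-0.12],-0.024,-0.29],[[-0.185,0,-0.05],-0.024,-0.29],[[-0.185,0,0.02],-0.024,-0.29],[[-0.185,0,0.044],-0.024,-0.29],[[-0.185,0,0.044],-0.024,-0.29],[[-0.185,0,0.044],-0.024,-0.29]]'; python3 - <<'E'
from rel import *; from bench import robot
o=robot.get_obs();print(w2p(o['position']),cmd(o,(-.066,-.068),.064,1.822))
E
```

```text
time_s: 7.98
position: [0.5278, -0.1838, 0.0656]
orientation: [3.14, 0.001, 1.822]
contact_force: [-0.3, -0.3, -0.6]
finger_gap: 0.0306
finger_force: 0.0
[-0.06772808 -0.11197904] (array([0.088 , 0.0035, 0.0032]), np.float64(0.0))
```

```bash
python3 -m creep '[[[0.02,0.003,0.003],0,-0.29],[[0.03,0.003,0.003],0,-0.29],[[0.04,0.003,0.003],0,-0.29],[[0.048,0.003,0.003],0,-0.29],[[0.056,0.003,0.003],0,-0.29],[[0.064,0.003,0.003],0,-0.29],[[0.072,0.003,0.003],0,-0.29],[[0.08,0.003,0.003],0,-0.29],[[0.086,0.003,0.003],0,-0.29]]'; python3 -m creep '[[[0.002,0,0],0,-0.29],[[0.004,0,0],0,-0.29]]';python3 -m creep '[[[0.002,0,0],0,-0.29],[[0.004,0,0],0,-0.29]]'
```

```text
time_s: 9.1
position: [0.5177, -0.1416, 0.0629]
orientation: [3.141, 0.0, 1.822]
contact_force: [0.7, -3.1, 0.4]
finger_gap: 0.0303
finger_force: 1.4
time_s: 9.35
position: [0.5173, -0.1398, 0.0629]
orientation: [3.141, 0.0, 1.822]
contact_force: [0.5, -2.4, 1.7]
finger_gap: 0.0302
finger_force: 1.5
time_s: 9.6
position: [0.5168, -0.1379, 0.0629]
orientation: [3.141, 0.0, 1.822]
contact_force: [0.7, -3.3, 2.0]
finger_gap: 0.0302
finger_force: 1.6
```

```bash
for i in 1 2 3 4; do python3 -m creep '[[[0.002,0,0],0,-0.29],[[0.003,0,0],0,-0.29]]' | grep -E "posi|cont"; done
```

```text
position: [0.5164, -0.1364, 0.0629]
contact_force: [1.3, -3.5, 2.4]
position: [0.5163, -0.1355, 0.0629]
contact_force: [0.9, -7.6, 1.2]
position: [0.5164, -0.1355, 0.063]
contact_force: [1.0, -13.2, -0.5]
position: [0.5165, -0.1353, 0.0632]
contact_force: [1.6, -17.3, 0.3]
```

```bash
python3 -m creep '[[[-0.03,0,0],0,-0.29],[[-0.04,0,-0.08],0,-0.29],[[-0.04,0,-0.18],0,-0.29],[[0.04,-0.14,-0.18],0.785,0.4],[[0.12,-0.15,-0.18],0.785,0.4],[[0.12,-0.15,-0.18],0.785,0.4],[[0.12,-0.15,-0.18],0.785,0.4],[[0.12,-0.15,-0.18],0.785,0.4],[[0.12,-0.15,-0.18],0.785,0.4],[[0.12,-0.15,-0.18],0.785,0.4],[[0.12,-0.15,-0.18],0.785,0.4],[[0.12,-0.15,-0.18],0.785,0.4]]'; python3 look2.py d; python3 - <<'E'
from rel import *; from bench import robot
o=robot.get_obs();print(w2p(o['position']),cmd(o,(-.135,.0),.064,.251))
E
```

```text
time_s: 12.1
position: [0.4268, -0.0918, 0.1523]
orientation: [-3.139, 0.002, 0.248]
contact_force: [-1.0, 1.0, 0.4]
finger_gap: 0.0598
finger_force: 0.0
[-0.14270014  0.00207196] (array([0.0154, 0.0042, 0.1766]), np.float64(0.0003))
```

View pics/d.png

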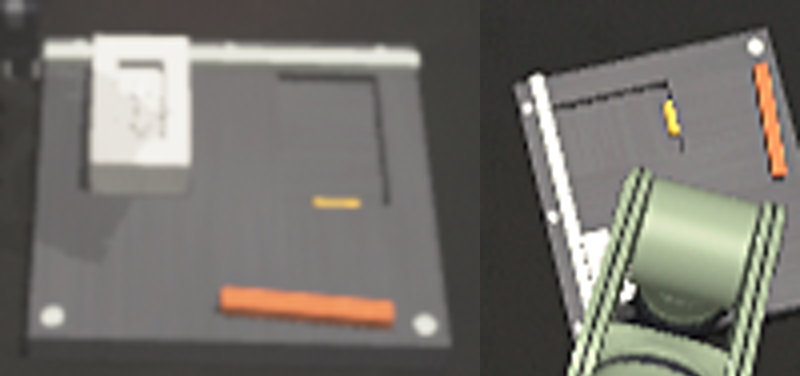

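The insert lies flat and square against the fence, cavity up, with its front corner near (90,192) in the side crop. Next I'll go down behind it and push it along the fence.

```bash
python3 -m creep '[[[0.006,0,0.1],0,0.4],[[0.006,0,0.18],0,0.4],[[0.03,0,0.18],0,0.4],[[0.05,0,0.18],0,0.4],[[0.06,0,0.18],0,0.4],[[0.07,0,0.18],0,0.4],[[0.08,0,0.18],0,0.4],[[0.09,0,0.18],0,0.4],[[0.1,-0.001,0.18],0,0.4]]';python3 -m creep '[[[0.01,0,0],0,0.4],[[0.02,0,0],0,0.4],[[0.03,0,0],0,0.4],[[0.04,-0.001,0],0,0.4],[[0.05,-0.001,0],0,0.4],[[0.06,-0.001,0],0,0.4],[[0.07,-0.001,0],0,0.4],[[0.08,-0.001,0],0,0.4],[[0.09,-0.001,0],0,0.4],[[0.1,-0.001,0],0,0.4]]'; python3 - <<'E'
from rel import *; from bench import robot
o=robot.get_obs();print(w2p(o['position']),cmd(o,(.026,.003),.062,.251))
E
```

```text
time_s: 13.32
position: [0.476, -0.0797, 0.0628]
orientation: [3.141, 0.0, 0.252]
contact_force: [-3.2, -2.8, 1.2]
finger_gap: 0.0597
finger_force: 1.9
time_s: 14.58
position: [0.5245, -0.0665, 0.0627]
orientation: [-3.142, 0.0, 0.252]
contact_force: [-3.0, -1.2, -1.4]
finger_gap: 0.0595
finger_force: 1.4
[-0.04176712  0.00245324] (array([ 0.1355, -0.001 ,  0.0015]), np.float64(0.0004))
```

```bash
python3 -m creep '[[[0.01,0,0],0,0.4],[[0.02,0,0],0,0.4],[[0.03,0,0],0,0.4],[[0.04,0,0],0,0.4],[[0.05,-0.001,0],0,0.4],[[0.06,-0.001,0],0,0.4],[[0.07,-0.001,0],0,0.4],[[0.08,-0.001,0],0,0.4],[[0.09,-0.001,0],0,0.4],[[0.1,-0.001,0],0,0.4],[[0.11,-0.001,0],0,0.4],[[0.115,-0.001,0],0,0.4]]'; for i in 1 2; do python3 -m creep '[[[0.004,0,0],0,0.4],[[0.008,0,0],0,0.4]]' |grep -E "pos|cont";done;  python3 look2.py e
```

```text
time_s: 16.08
position: [0.5803, -0.0516, 0.0629]
orientation: [3.142, -0.001, 0.252]
contact_force: [-2.9, -0.8, -1.0]
finger_gap: 0.0598
finger_force: 1.7
position: [0.5837, -0.0508, 0.0629]
contact_force: [-3.8, -0.0, 0.4]
position: [0.5877, -0.0498, 0.0629]
contact_force: [-3.9, -0.4, 1.3]
```

View pics/e.png

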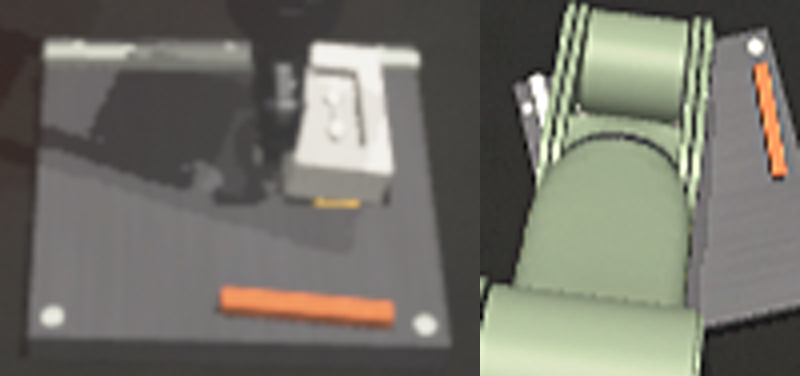

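The insert is over the pocket with the brass roller just in front of its end at about (337,202). I'll nudge it on until it drops.

```bash
for i in 1 2 3 4; do python3 -m creep '[[[0.002,0,0],0,0.4],[[0.003,0,0],0,0.4]]' |grep -E "pos|cont";done; python3 - <<'E'
from rel import *; from bench import robot
o=robot.get_obs();print(w2p(o['position']))
E
```

```text
position: [0.5891, -0.0494, 0.0629]
contact_force: [-3.3, -0.7, 1.6]
position: [0.5898, -0.0492, 0.0628]
contact_force: [-4.5, -0.8, 3.1]
position: [0.5916, -0.0488, 0.0628]
contact_force: [-5.5, -0.9, 2.7]
position: [0.5922, -0.0486, 0.0628]
contact_force: [-6.9, -2.0, 4.7]
[0.02826437 0.00298903]
```

```bash
python3 -m creep '[[[-0.012,0,0],0,0.4],[[-0.02,0,-0.07],0,0.4],[[-0.02,0,-0.134],0,-1],[[0.04,0.06,-0.134],0,-1],[[0.086,0.1,-0.134],0,-1],[[0.086,0.1,-0.134],0,-1],[[0.086,0.1,-0.1],0,-1],[[0.086,0.1,-0.07],0,-1],[[0.086,0.1,-0.06],0,-1],[[0.086,0.1,-0.06],0,-1]]'; for i in 1 2 3; do python3 -m creep '[[[0,0,0.003],0,-1],[[0,0,0.006],0,-1]]'|grep -E "pos|cont";done; python3 - <<'E'
from rel import *; from bench import robot
o=robot.get_obs();print(w2p(o['position']))
E
```

```text
time_s: 18.92
position: [0.6469, -0.0858, 0.0921]
orientation: [-3.141, 0.001, 0.252]
contact_force: [-0.4, 0.6, 0.5]
finger_gap: 0.0001
finger_force: 0.0
position: [0.6478, -0.0861, 0.0903]
contact_force: [0.3, 0.7, 0.5]
position: [0.6477, -0.0862, 0.0882]
contact_force: [-2.5, -0.1, 10.8]
position: [0.6478, -0.0865, 0.0861]
contact_force: [-2.0, -1.1, 8.5]
[ 0.07269079 -0.04754127]
```

```bash
for i in 1 2 3 4 5; do python3 -m creep '[[[0,0,0.002],0,-1],[[0,0,0.003],0,-1]]'|grep -E "pos|cont";done
```

```text
position: [0.6474, -0.0861, 0.0823]
contact_force: [0.4, 0.1, -0.6]
position: [0.6473, -0.0859, 0.081]
contact_force: [-2.1, 1.2, 6.0]
position: [0.6474, -0.0859, 0.081]
contact_force: [-4.5, 1.2, 12.6]
position: [0.6474, -0.0859, 0.081]
contact_force: [-6.5, 0.7, 20.3]
position: [0.6474, -0.0859, 0.0809]
contact_force: [-9.0, 1.3, 26.7]
```

It snapped home: the rim is now at 0.056 m, as it should be. I'll touch the other end to check it is level.

```bash
python3 -m creep '[[[0,0,-0.02],0,-1],[[0,0,-0.05],0,-1],[[0,-0.09,-0.05],0,-1],[[0,-0.184,-0.05],0,-1],[[0,-0.184,-0.05],0,-1],[[0,-0.184,-0.01],0,-1],[[0,-0.184,-0.004],0,-1],[[0,-0.184,-0.004],0,-1]]'|grep -E "pos|cont"; for i in 1 2 3; do python3 -m creep '[[[0,0,0.002],0,-1],[[0,0,0.004],0,-1]]'|grep -E "pos|cont";done
```

```text
position: [0.6259, 0.0029, 0.081]
contact_force: [-2.7, 3.4, 12.9]
position: [0.626, 0.0029, 0.0809]
contact_force: [-6.8, 2.9, 27.2]
position: [0.626, 0.0029, 0.0809]
contact_force: [-11.4, 2.5, 38.0]
position: [0.626, 0.0029, 0.0808]
contact_force: [-14.4, 3.2, 48.5]
```

```bash
python3 -m creep '[[[0,0,-0.05],0,-1],[[0,0,-0.15],0,-1],[[0,0,-0.28],0,-1],[[-0.1,0,-0.36],0,-1],[[-0.22,0,-0.36],0,-1],[[-0.34,0,-0.36],0,-1],[[-0.46,0,-0.36],0,-1],[[-0.46,0,-0.36],0,-1],[[-0.46,0,-0.36],0,-1]]'; python3 look2.py g
```

```text
time_s: 23.8
position: [0.4027, -0.0549, 0.2529]
orientation: [3.141, -0.002, 0.251]
contact_force: [0.9, -0.0, -0.1]
finger_gap: 0.0002
finger_force: 0.0
```

View pics/g.png

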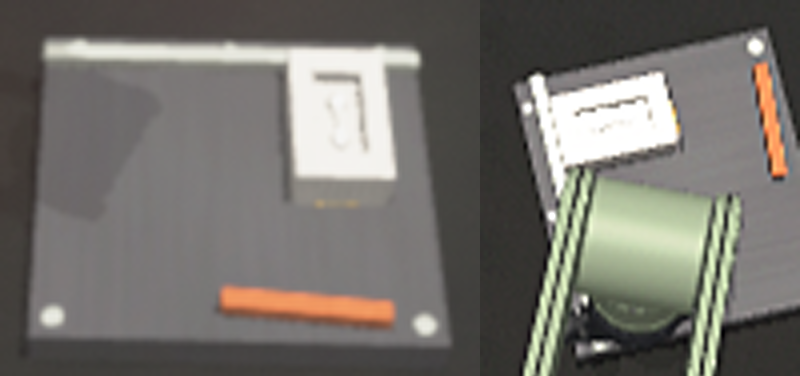

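The insert sits level in the pocket, cavity up, at about (340,130) in the side crop. The roller has been pushed back and the stone hasn't moved.

```bash
python3 -c "
from bench import robot
print(robot.close_job())"
```

```text
the job is handed in; nothing more can be done
None
```

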